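Float a lopsided sample pot level on the balance

TASK

Gently slide the blue sample pot off the loading ledge, through the open gate, onto the balance's sprung pan, and nudge it until the pan floats level: the pot is heavier on one side that cannot be seen, so the middle of the pan is not the right spot. Then slide the orange-tabbed gate fully shut and leave everything alone. Do not lean on the pan, tip the pot, or disturb the cup, bottle, brass weight and cork ring standing about.

Things in the scene. Friction and masses are not known exactly. Their poses are not given: they have to be found in the camera images.
- balance: White laboratory balance, fixed to the bench; origin on the bench under the pan's centre. Its axes: x across the gateway, y from the pan towards the loading ledge, z up. Housing 256 x 234 mm, 62 mm tall. Clear draught walls, open at the top, stand round the pan up to z = 128 mm: inner faces at x = -116 and +116 mm and at y = -116 mm; the +y side has the gateway
- gateway (a point): middle of the sill of the gateway in the draught wall, at x 0, y 93, z 76.5 mm in the balance frame; 122 mm wide along x, between two clear jambs 4 mm thick that reach out to the side walls; axes as the balance
- ledge (a point): centre of the top of the level aluminium loading ledge, 130 mm along x by 143 mm along y, at x 0, y 145.5, z 76.5 mm in the balance frame; it passes under the gateway and ends 4 mm short of the pan, 1.5 mm above the empty pan; axes as the balance
- pan: Square steel pan, 140 x 140 x 6 mm, with a thin blue cross; origin at the centre of its top face, axes as the balance when level. Empty, its top is 75 mm above the bench; it sinks about 3 mm under the pot and leans to the heavy side on soft springs, up to 0.14 rad: about 0.008 rad for each mm between the pot's centre of mass and the pan's centre
- lean_x (a joint): lean of the pan about the balance's x axis, rad; positive: the side towards the ledge (+y) is up; 0 is level
- lean_y (a joint): lean of the pan about the balance's y axis, rad; positive: the +x side is down; 0 is level
- pot: Closed round sample pot, steel-blue with a flat bright blue lid, 92 mm wide (too wide for the gripper), 46 mm tall, about 0.8 kg; origin at the centre of its underside. Its contents are fixed off to one side, so its centre of mass is about a centimetre from its axis, in a direction that cannot be seen
- gate (a joint): opening of the sliding gate, m: 0 fully shut, 0.122 fully open; it opens to the balance's +x, in the plane y = 100 mm, with light friction, on a rail that juts out to x = 188 mm
- gate_tab (a point): centre of the orange tab on top of the gate: 14 mm along x, 24 mm along y, standing from 132 to 160 mm above the bench. The gate below it is a clear panel with a blue frame, 120 mm long, 6 mm thick, 78 to 134 mm above the bench; the tab is near its -x end, at x = -48 mm in the balance frame when shut. Axes as the balance
- red_cup: bystander: red plastic cup, 72 mm wide, 85 mm tall, origin under its centre
- bottle: bystander: amber bottle, 60 mm wide, 130 mm tall, origin under its centre
- weight: bystander: brass weight with a knob, 38 mm wide, 62 mm tall, origin under its centre
- cork: bystander: cork ring, 100 mm wide, 30 mm tall, origin under its centre
Things that resemble listed ones, but are neither listed nor needed, are in the scene too. What is meant by the pot is not green, and is the smaller of those in its own colour.

How it is judged:
By the outcome, as a careful person would: the job done as asked, in the order asked, and still so for the second after the job is handed in, with the robot touching nothing.
It also fails if it takes over 72 s, if anything falls off the work surface, if the arm or the gripper's body presses on something with over 40 N, if the wrist force passes 120 N, or if a joint passes its speed limit or range.

ROBOT

A 7-joint arm with a two-finger parallel gripper is mounted at the origin on the work surface. World frame = base frame: x ahead of the robot, y to its left, z up, the work surface at z = 0. Lengths are in m, angles in rad, forces in N, time in s.
With the tool pointing down it reaches from about 0.425 to 0.925 m from the base axis. Payload 6.8 kg.
Tool frame: the origin (TCP) lies on the front face of the gripper's body, between the roots of the fingers; the fingertips stand 73 mm ahead of it and the grasp point (between the pads) lies r.pinch_z ahead of it (r.pinch_z is the distance from the TCP to the grasp point, in m); z points along the fingers, y is the direction in which the jaws open and shut (so a half turn about z gives the same grasp; the last joint's range is limited). The gripper opens to 85 mm and grips with 20 to 120 N. Pads are 22 mm wide; open, the fingers measure 114 mm over their backs; the gripper's body (76 mm by 85 mm) begins 54 mm behind the grasp point. The pads swing forward as they close: fully open they stand 13 mm farther back than shut.
Start: joints at [-1.447, 0.477, 0.022, 1.555, -0.011, 1.109, -0.083], TCP at [0.155, 0.657, 0.304] pointing down, gripper open.
Joint ranges: [-2.96, 2.96], [-0.34, 2.1], [-1.41, 1.46], [0.24, 2.44], [-1.37, 4.51], [0.17, 1.92], [-2.96, 2.96]. Speed limits (rad/s): [2.39, 2.39, 3.14, 3.14, 3.14, 3.14, 3.14].

INTERFACE

Orientations are given as a rotation vector (axis times angle).
In Python, from bench import readout, grab_frame, r, search_frame, masks_of, tip_of gives the robot as it stands.
- The arm moves only by the tool step_arm, never from a script. Its argument "commands" is a list of rows, each a list of 7 numbers: the shift along the tool's x, y, z as a fraction of full scale, then the turn, a rotation vector about the tool's x, y, z as a fraction of full scale, then the gripper's target within -1 to 1 (shut at 1, half-way at 0, fully open at -1). In form: [[tx, ty, tz, ax, ay, az, hand], ...]. A call has exactly 10 rows; each row is the pose to reach, as a shift and turn from the pose measured when the call began, along the tool's axes at that moment, turning the shorter way round; what a row does not reach only later rows make up. Full scale, the value 1, is 500 mm for a shift and 360 degrees for a turn. A row lasts 1/8 s, in which the tool goes at most 62.5 mm and 10.7 degrees, less where a joint would pass 70% of its speed; a pose out of reach is approached as far as the arm can. A call with a number of a shift or a turn outside -1 to 1 is refused whole. A call with a gripper value outside its range is refused whole. The fingers move at their own pace and stop on an object; "newtons" is the grip in N (left out, the last holds). Time passes only in rows, so rows that repeat a pose let the fingers close, or fill a call up. It gives the time, the measured TCP pose, the force and the opening at its end, in the units of the state.
- readout.get_obs(): the state, without advancing time (a new reading comes with each control period).
- grab_frame(name): name is "side" or "top" or "wrist"; returns a dict with "img" (420x560x3 uint8, red, green, blue), "K" (3x3 intrinsics, pixels), "world_to_cam" (4x4, takes a point from world to camera coordinates). Camera axes: x right, y down, z forward; pixel columns grow to the right and rows downward; lengths in m; the calibration is good to about 2 mm. The wrist camera is an equidistant fisheye: a pixel r from the principal point sees the ray r / f radians off the axis. A picture is of the moment at which its call begins. There is no depth.
- r.hand_in(): hands the job in, once; it reports no verdict.
Trained networks look in a picture, given as the dict that the camera call returned (one of the last four; its "shot" number tells which), for a name from the list of things; names that differ only in an ending like _2 or _b are one class to them, and where a whole thing is asked for, a point or a joint stands for the part that bears it (a point fixed in the world has none). Each returns a list of dicts, best first, with "p" (0 to 1); they miss things now and then, are a little off and sometimes report something else, mostly with a low value. They report only what shows in the picture. A call takes as long as a camera call. They do not tell look-alikes from the thing itself.
- search_frame(thing, picture): "extent" ([centre column, centre row, width, height] in pixels, round what is visible of it).
- masks_of(thing, picture): "pixels" (420x560 bool, what is visible of it) and "extent" ([centre column, centre row, width, height] in pixels, round what is visible of it).
- tip_of(thing, picture): "point" ([column, row] in pixels: a listed point, or the origin of a listed thing).
The state is a dict: "clock": time; "joints": joint angles; "qvel": joint speeds; "tau": joint torques, N m; "tcp_pos": TCP position; "orientation": TCP orientation; "contact_force": force on the tool from outside, world axes, zero at the start; "moment": the same for the moment, N m; "grip_width": finger opening in m.
Only numpy, scipy, OpenCV 4.12 (cv2) and the standard library are available. Lean on these libraries where they do the work, as an engineer would, in place of code of your own. Each camera call takes 0.05 s, during which the arm holds its last target. There are 200 camera calls.

## Working session

There is one attempt and no reset: what is moved stays moved. The work goes in short steps, Python scripts to look and compute and a tool call to move; the robot and the scene stay as the last step left them, time stands still between calls to the robot, and variables do not carry over. Pictures are saved under pics/ and viewed, about 8 in all and at most 12, crops included, and the job is handed in when it is done.

Besides the shell and the picture viewer there is one more tool, called after "Emit:" as name(argument=value, ...), one argument or row to a line, values as JSON. step_arm: Moves the arm, as the interface text tells. Its arguments: {"type":"object","properties":{"commands":{"type":"array"},"newtons":{"type":"number"}},"required":["commands"]}

```bash
ls; mkdir -p pics
cat > h.py <<'E'
import numpy as np, cv2
from bench import readout, grab_frame, r, search_frame, masks_of, tip_of
def save(f,n): cv2.imwrite('pics/'+n, cv2.cvtColor(f['img'],cv2.COLOR_RGB2BGR))
def ray(f,px):
    K=np.array(f['K']);T=np.array(f['world_to_cam']);R=T[:3,:3];o=-R.T@T[:3,3]
    d=np.array([(px[0]-K[0,2])/K[0,0],(px[1]-K[1,2])/K[1,1],1.])
    return o,R.T@d
def atz(f,px,z):
    o,d=ray(f,px);return o+d*(z-o[2])/d[2]
def proj(f,P):
    T=np.array(f['world_to_cam']);c=np.atleast_2d(P)@T[:3,:3].T+T[:3,3]
    p=c@np.array(f['K']).T;return p[:,:2]/p[:,2:]
E
python3 - <<'E'
from h import *
o=readout.get_obs();print({k:np.round(v,3) for k,v in o.items()},r.pinch_z)
a=grab_frame('top');b=grab_frame('side')
img=np.hstack([a['img'],b['img']])
cv2.imwrite('pics/a.png',cv2.cvtColor(a['img'],cv2.COLOR_RGB2BGR));save(b,'b.png')
for n,f in(('top',a),('side',b)):
    print(n,np.round(f['K'],1).tolist(),np.round(f['world_to_cam'],3).tolist())
    for t in['pot','gate_tab','pan','gateway','ledge','balance','red_cup','bottle','weight','cork']:
        print(t,[(round(d['p'],2),np.round(d['point']).tolist()) for d in tip_of(t,f)[:3]],[(round(d['p'],2),np.round(d['extent']).tolist()) for d in search_frame(t,f)[:3]])
E
```

```text
pics
{'clock': np.float64(0.0), 'joints': array([-1.447,  0.478,  0.022,  1.556, -0.012,  1.109, -0.083]), 'qvel': array([-0.001,  0.001, -0.   , -0.   ,  0.   , -0.   ,  0.002]), 'tau': array([ 1.0000e-03, -5.9644e+01,  1.6090e+00, -2.8120e+01,  1.2000e-02,
        9.0000e-03,  0.0000e+00]), 'tcp_pos': array([0.155, 0.656, 0.303]), 'orientation': array([-3.63e-01, -3.12e+00,  3.00e-03]), 'contact_force': array([-0.356,  0.004, -0.309]), 'moment': array([-0.061, -0.029, -0.022]), 'grip_width': np.float64(0.085)} 0.0539
top [[403.1, 0.0, 280.5], [0.0, 403.1, 207.9], [0.0, 0.0, 1.0]] [[0.027, -1.0, 0.006, -0.006], [-0.985, -0.027, -0.173, 0.547], [0.173, -0.001, -0.985, 1.098], [0.0, 0.0, 0.0, 1.0]]
pot [(0.97, [254.0, 209.0]), (0.86, [224.0, 272.0]), (0.66, [241.0, 164.0])] [(0.97, [224.0, 271.0, 49.0, 46.0]), (0.83, [238.0, 161.0, 36.0, 37.0]), (0.75, [252.0, 207.0, 36.0, 32.0])]
gate_tab [(0.69, [275.0, 184.0])] [(0.68, [278.0, 170.0, 12.0, 41.0])]
pan [(0.96, [306.0, 218.0])] [(0.74, [308.0, 217.0, 57.0, 56.0]), (0.63, [254.0, 208.0, 35.0, 36.0])]
gateway [(0.85, [277.0, 213.0]), (
[... 1023 characters left out ...]

pan [(0.64, [271.0, 189.0])] [(0.69, [274.0, 194.0, 56.0, 39.0])]
gateway [(0.76, [270.0, 220.0]), (0.7, [266.0, 405.0])] [(0.89, [257.0, 214.0, 134.0, 138.0])]
ledge [] [(0.85, [256.0, 215.0, 137.0, 135.0])]
balance [(0.73, [275.0, 212.0]), (0.33, [238.0, 197.0])] []
red_cup [(0.72, [258.0, 150.0]), (0.51, [317.0, 353.0])] [(0.65, [258.0, 135.0, 24.0, 27.0])]
bottle [(0.8, [312.0, 147.0]), (0.21, [271.0, 191.0])] [(0.61, [272.0, 195.0, 60.0, 42.0]), (0.6, [314.0, 126.0, 22.0, 42.0]), (0.19, [217.0, 205.0, 56.0, 32.0])]
weight [(0.92, [318.0, 354.0])] [(0.75, [321.0, 348.0, 19.0, 30.0]), (0.62, [258.0, 210.0, 135.0, 138.0])]
cork [(0.74, [264.0, 407.0])] [(0.78, [266.0, 396.0, 57.0, 48.0])]
```

View pics/a.png

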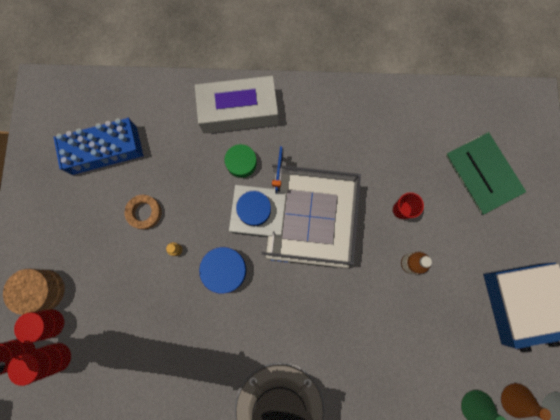

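View pics/b.png

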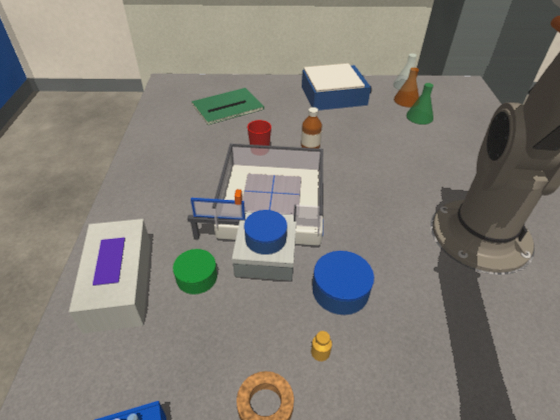

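Top view: the small blue pot is on the ledge at about (254,209), the large blue look-alike is off at (222,270), and the gate is open with its tab at (277,183). The side view agrees: pot (266,232), tab (238,198), bottle and cup behind the balance, brass weight and cork in front of it.

```bash
cat > bal.py <<'E'
from h import *
from scipy.spatial.transform import Rotation as Ro
from scipy.optimize import least_squares
E
python3 - <<'E'
from bal import *
a=grab_frame('top');b=grab_frame('side')
for n,f in(('top',a),('side',b)):
    m=masks_of('pan',f)[0];px=m['pixels'].astype(np.uint8)
    ys,xs=np.nonzero(px);W=np.array([atz(f,(x,y),.075)[:2] for x,y in zip(xs,ys)])
    rect=cv2.minAreaRect((W*1000).astype(np.float32));print(n,m['p'],rect)
    for t,z in(('pan',.075),('gateway',.0765),('ledge',.0765),('pot',.0765),('gate_tab',.146),('red_cup',0),('bottle',0),('weight',0),('cork',0)):
        print(t,[(round(d['p'],2),atz(f,d['point'],z)[:2].round(3).tolist()) for d in tip_of(t,f)[:2]])
    l=max([d for d in masks_of('pot',f)],key=lambda d:0) if 0 else None
    for d in masks_of('pot',f)[:3]:
        ys,xs=np.nonzero(d['pixels']);print('potmask',round(d['p'],2),atz(f,(xs.mean(),ys.mean()),.1225)[:2].round(4),len(xs))
c=grab_frame('wrist');print(c['K'])
E
```

```text
top 0.81 ((522.7174072265625, -71.32986450195312), (139.96131896972656, 139.89242553710938), 85.2064208984375)
pan [(0.69, [0.516, -0.068]), (0.47, [0.403, -0.357])]
gateway [(0.93, [0.53, 0.016]), (0.27, [0.535, 0.074])]
ledge [(0.9, [0.537, 0.062])]
pot [(0.85, [0.536, 0.08]), (0.69, [0.672, 0.122])]
gate_tab [(0.61, [0.593, 0.017])]
red_cup [(0.63, [0.559, -0.352]), (0.29, [0.535, -0.07])]
bottle [(0.92, [0.407, -0.375]), (0.43, [0.532, 0.408])]
weight [(0.67, [0.423, 0.314])]
cork [(0.59, [0.528, 0.41])]
potmask 0.97 [0.3689 0.1546] 1691
potmask 0.96 [0.6624 0.1215] 891
potmask 0.83 [0.5332 0.082 ] 1015
side 0.76 ((521.7701416015625, -68.79074096679688), (144.4497833251953, 139.2876434326172), 84.83878326416016)
pan [(0.89, [0.526, -0.075])]
gateway [(0.79, [0.532, 0.021]), (0.6, [0.438, 0.352])]
ledge []
pot [(0.83, [0.388, 0.226]), (0.83, [0.675, 0.185])]
gate_tab [(0.68, [0.591, 0.022])]
red_cup [(0.83, [0.556, -0.328])]
bottle [(0.88, [0.396, -0.371])]
weight [(0.92, [0.427, 0.319])]
cork [(0.73, [0.531, 0.413]), (0.32, [0.403, -0.38])]
potmask 0.83 [0.5337 0.106 ] 1610
potmask 0.71 [0.3874 0.2342] 3170
potmask 0.59 [0.6675 0.2094] 1587
[[325.1922621    0.         282.09063483]
 [  0.         325.1922621  207.55331122]
 [  0.           0.           1.        ]]
```

```bash
cat >> bal.py <<'E'
O=np.array([.522,-.070,0]);PSI=-.087
B=Ro.from_euler('z',PSI).as_matrix()
def w2b(p): return B.T@(np.asarray(p)-O)
def b2w(p): return B@np.asarray(p)+O
def plan(x,y,z,yaw=None):
    "mm in balance frame; yaw=deg of tool y from balance x; prints fractions"
    o=readout.get_obs();R=Ro.from_rotvec(o['orientation'])
    d=R.inv().apply(b2w(np.array([x,y,z])/1e3)-o['tcp_pos'])/.5
    s='shift '+str(d.round(4).tolist())
    if yaw is not None:
        a=PSI+np.radians(yaw);Y=np.array([np.cos(a),np.sin(a),0]);Z=np.array([0,0,-1.])
        T=Ro.from_matrix(np.c_[np.cross(Y,Z),Y,Z]);s+=' turn '+str(((R.inv()*T).as_rotvec()/2/np.pi).round(4).tolist())
    print((x,y,z,yaw),s)
def where():
    o=readout.get_obs();R=Ro.from_rotvec(o['orientation']).as_matrix();t=B.T@R[:,1]
    print('t',round(float(o['clock']),2),'bal mm',(w2b(o['tcp_pos'])*1e3).round(1),'yaw',np.degrees(np.arctan2(t[1],t[0])).round(1),'F(bal)',(B.T@o['contact_force']).round(1),'w',np.round(o['grip_width'],4))
E
python3 -c "
from bal import *
where();plan(0,275,300,0)"
```

```text
t 3.35 bal mm [-428.7  692.3  303.9] yaw 81.7 F(bal) [-0.3 -2.8  0.4] w 0.0853
(0, 275, 300, 0) shift [-0.9689, -0.7021, 0.0078] turn [0.0, -0.0, 0.2269]
```

Emit:
step_arm(
  commands=[
    [-0.1,-0.07,0,0,0,0.023,0],
    [-0.2,-0.145,0,0,0,0.046,0],
    [-0.3,-0.217,0,0,0,0.07,0],
    [-0.4,-0.29,0,0,0,0.095,0],
    [-0.5,-0.36,0,0,0,0.12,0],
    [-0.6,-0.435,0,0,0,0.145,0],
    [-0.7,-0.507,0.004,0,0,0.17,0],
    [-0.8,-0.58,0.008,0,0,0.195,0],
    [-0.9,-0.652,0.008,0,0,0.215,0],
    [-0.969,-0.702,0.008,0,0,0.227,0],
  ],
  newtons=40,
)

```text
clock: 4.6
tcp_pos: [0.5476, 0.2012, 0.3003]
orientation: [2.322, 2.115, 0.001]
contact_force: [0.0, 1.1, 0.7]
grip_width: 0.043
```

```bash
python3 -c "
from bal import *
where();plan(0,275,163,0)
f=grab_frame('wrist');save(f,'c.png');np.save('c.npy',np.array(f['world_to_cam']));T=f['world_to_cam'];print(-T[:3,:3].T@T[:3,3], T[2,:3])"
```

```text
t 4.6 bal mm [  2.  272.4 300.3] yaw -0.3 F(bal) [-0.1  1.1  0.7] w 0.043
(0, 275, 163, 0) shift [0.0052, -0.0042, 0.2746] turn [0.0002, 0.0, -0.0009]
[0.55500562 0.28274873 0.3698899 ] [-0.02772137 -0.3195631  -0.94715941]
```

View pics/c.png

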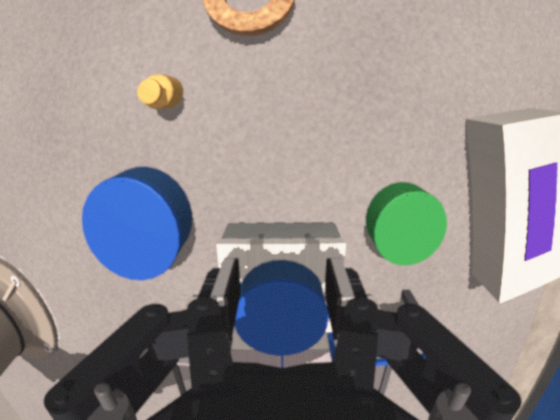

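Emit:
step_arm(
  commands=[
    [0.005,-0.004,0.09,0,0,0,0],
    [0.005,-0.004,0.18,0,0,0,0],
    [0.005,-0.004,0.274,0,0,0,0],
    [0.005,-0.004,0.274,0,0,0,0],
    [-0.02,-0.004,0.274,0,0,0,0],
    [-0.04,-0.004,0.274,0,0,0,0],
    [-0.06,-0.004,0.274,0,0,0,0],
    [-0.08,-0.004,0.274,0,0,0,0],
    [-0.095,-0.004,0.274,0,0,0,0],
    [-0.105,-0.004,0.274,0,0,0,0],
  ],
)

```text
clock: 5.9
tcp_pos: [0.5439, 0.1431, 0.1639]
orientation: [2.328, 2.102, 0.002]
contact_force: [-0.8, -0.1, -0.0]
grip_width: 0.0425
```

```bash
python3 -c "
from bal import *
where();plan(0,150,163,0)
f=grab_frame('wrist');save(f,'d.png');g=grab_frame('side');save(g,'d2.png')
i=np.hstack([cv2.imread('pics/d.png')[120:420,80:480],cv2.resize(cv2.imread('pics/d2.png')[130:290,180:340],(300,300))]);cv2.imwrite('pics/d3.png',i)"
```

```text
t 5.9 bal mm [  3.3 214.2 163.9] yaw -0.8 F(bal) [-0.8 -0.2 -0. ] w 0.0425
(0, 150, 163, 0) shift [-0.1285, -0.0046, 0.0021] turn [0.0007, 0.0004, -0.0024]
```

View pics/d3.png

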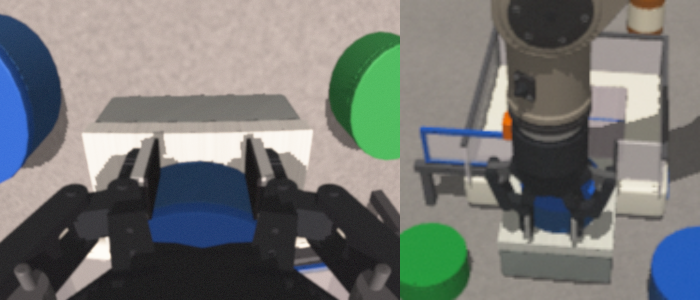

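Emit:
step_arm(
  commands=[
    [-0.013,-0.006,0.002,0,0,-0.002,0],
    [-0.026,-0.006,0.002,0,0,-0.002,0],
    [-0.039,-0.006,0.002,0,0,-0.002,0],
    [-0.052,-0.006,0.002,0,0,-0.002,0],
    [-0.065,-0.006,0.002,0,0,-0.002,0],
    [-0.078,-0.006,0.002,0,0,-0.002,0],
    [-0.091,-0.006,0.002,0,0,-0.002,0],
    [-0.104,-0.006,0.002,0,0,-0.002,0],
    [-0.117,-0.006,0.002,0,0,-0.002,0],
    [-0.13,-0.006,0.002,0,0,-0.002,0],
  ],
)

```text
clock: 7.25
tcp_pos: [0.5342, 0.0783, 0.163]
orientation: [2.315, 2.116, 0.001]
contact_force: [0.9, 2.4, -1.1]
grip_width: 0.0427
```

```bash
python3 -c "
from bal import *
where();plan(0,90,163,0)
f=grab_frame('top');g=grab_frame('side')
cv2.imwrite('pics/e.png',np.hstack([cv2.resize(x,(400,400),interpolation=cv2.INTER_CUBIC)[:,:,::-1] for x in (f['img'][130:290,220:380],g['img'][130:290,180:340])]))
for d in masks_of('pot',f)[:3]:
        ys,xs=np.nonzero(d['pixels']);print('potmask',round(d['p'],2),w2b(atz(f,(xs.mean(),ys.mean()),.1225)).round(4),len(xs))"
```

```text
t 7.25 bal mm [ -0.7 148.8 163. ] yaw -0.1 F(bal) [ 0.7  2.4 -1.1] w 0.0427
(0, 90, 163, 0) shift [-0.1175, 0.0018, 0.0003] turn [0.0007, 0.0004, -0.0004]
potmask 0.81 [0.1463 0.2051 0.1225] 367
potmask 0.64 [-0.0041  0.0861  0.1225] 760
potmask 0.6 [-0.0066 -0.0137  0.1225] 7768
```

View pics/e.png

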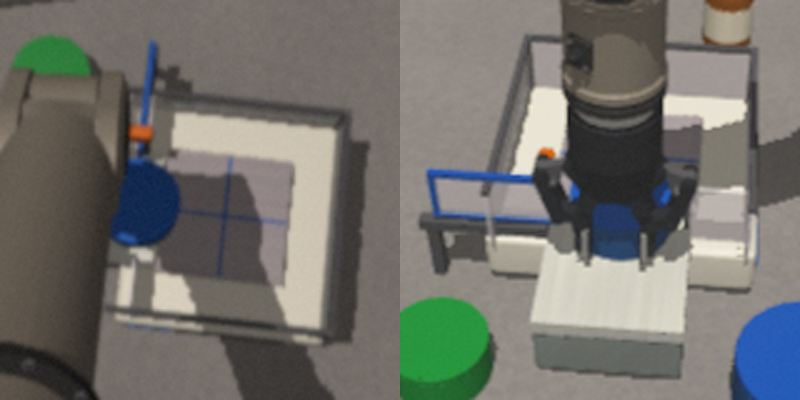

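Emit:
step_arm(
  commands=[
    [-0.012,0,0,0,0,0,0],
    [-0.024,0,0,0,0,0,0],
    [-0.036,0,0,0,0,0,0],
    [-0.048,0,0,0,0,0,0],
    [-0.06,0,0,0,0,0,0],
    [-0.072,0,0,0,0,0,0],
    [-0.084,0,0,0,0,0,0],
    [-0.096,0,0,0,0,0,0],
    [-0.108,0,0,0,0,0,0],
    [-0.118,0,0,0,0,0,0],
  ],
)

```text
clock: 8.65
tcp_pos: [0.5287, 0.0184, 0.1632]
orientation: [2.316, 2.114, 0.0]
contact_force: [-1.3, 1.3, -0.6]
grip_width: 0.0429
```

```bash
python3 -c "
from bal import *
where();plan(0,58,163,0)
f=grab_frame('top');g=grab_frame('side')
cv2.imwrite('pics/e2.png',np.hstack([cv2.resize(x,(400,400),interpolation=cv2.INTER_CUBIC)[:,:,::-1] for x in (f['img'][130:290,220:380],g['img'][130:290,180:340])]))
for d in masks_of('pot',f)[:3]:
        ys,xs=np.nonzero(d['pixels']);print('potmask',round(d['p'],2),w2b(atz(f,(xs.mean(),ys.mean()),.1225)).round(4),len(xs),d['extent'])"
```

```text
t 8.65 bal mm [ -1.   88.6 163.2] yaw -0.2 F(bal) [-1.4  1.2 -0.6] w 0.0429
(0, 58, 163, 0) shift [-0.0613, 0.0022, 0.0006] turn [0.0006, 0.0006, -0.0006]
potmask 0.85 [0.1234 0.2036 0.1225] 856 [238.5, 160.9, 34.6, 33.9]
potmask 0.79 [-0.0068  0.0159  0.1225] 461 [305.2, 213.4, 18.8, 33.7]
potmask 0.62 [-0.1618  0.2367  0.1225] 796 [213.9, 268.9, 26.9, 42.8]
```

Emit:
step_arm(
  commands=[
    [-0.007,0,0,0,0,0,0],
    [-0.014,0,0,0,0,0,0],
    [-0.021,0,0,0,0,0,0],
    [-0.028,0,0,0,0,0,0],
    [-0.035,0,0,0,0,0,0],
    [-0.042,0,0,0,0,0,0],
    [-0.05,0,0,0,0,0,0],
    [-0.05,0,0,0,0,0,0],
    [-0.02,0,0,0,0,0,0],
    [0.05,0,0,0,0,0,0],
  ],
)

```text
clock: 10.05
tcp_pos: [0.5314, 0.0423, 0.1633]
orientation: [2.319, 2.109, -0.001]
contact_force: [0.3, 0.7, 0.2]
grip_width: 0.0428
```

```bash
python3 -c "
from bal import *
where();plan(0,230,330,0)"
```

```text
t 10.05 bal mm [ -0.4 112.7 163.3] yaw -0.5 F(bal) [0.2 0.7 0.2] w 0.0428
(0, 230, 330, 0) shift [0.2329, 0.0007, -0.3345] turn [0.0008, 0.0008, -0.0013]
```

Emit:
step_arm(
  commands=[
    [0,0,-0.11,0,0,0,0],
    [0,0,-0.215,0,0,0,0],
    [-0.05,0,-0.215,0,0,0,0],
    [-0.17,0,-0.215,0,0,0,0],
    [-0.29,0,-0.215,0,0,0,0],
    [-0.41,0,-0.215,0,0,0,0],
    [-0.53,0,-0.215,0,0,0,0],
    [-0.63,0,-0.215,0,0,0,0],
    [-0.685,0,-0.215,0,0,0,0],
    [-0.685,0,-0.215,0,0,0,0],
  ],
)

```text
clock: 11.3
tcp_pos: [0.4979, -0.3001, 0.2726]
orientation: [2.322, 2.104, -0.003]
contact_force: [-0.2, 0.3, 0.6]
grip_width: 0.0429
```

```bash
python3 -c "
from bal import *
where()
f=grab_frame('wrist');save(f,'f.png');g=grab_frame('side')
import pickle;pickle.dump((f,g),open('f.pkl','wb'))
cv2.imwrite('pics/f3.png',np.hstack([f['img'][:,:,::-1][:, 60:500], cv2.resize(g['img'][140:260,200:320],(360,420),interpolation=cv2.INTER_CUBIC)[:,:,::-1]]))"
```

```text
t 11.3 bal mm [  -4.  -231.3  272.6] yaw -0.7 F(bal) [-0.3  0.3  0.6] w 0.0429
```

View pics/f3.png

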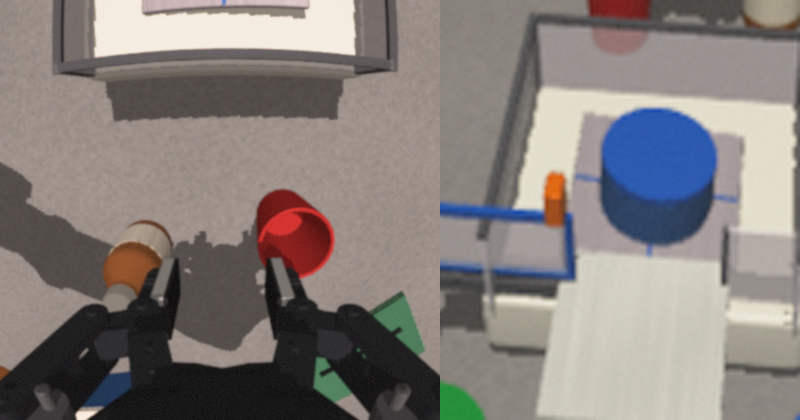

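Emit:
step_arm(
  commands=[
    [0.0,0,0.0,0,0.025,0,0.5],
    [0.02,0,0.0,0,0.05,0,0.5],
    [0.04,0.004,0.02,0,0.075,0,0.5],
    [0.06,0.008,0.04,0,0.1,0,0.5],
    [0.08,0.008,0.06,0,0.125,0,0.5],
    [0.08,0.008,0.08,0,0.125,0,0.5],
    [0.08,0.008,0.08,0,0.125,0,0.5],
    [0.08,0.008,0.08,0,0.125,0,0.5],
    [0.08,0.008,0.08,0,0.125,0,0.5],
    [0.08,0.008,0.08,0,0.125,0,0.5],
  ],
)

```text
clock: 12.65
tcp_pos: [0.5071, -0.2575, 0.2328]
orientation: [-1.856, -1.694, -0.768]
contact_force: [0.2, -0.8, 0.2]
grip_width: 0.0213
```

```bash
python3 -c "
from bal import *
where()
f=grab_frame('wrist');g=grab_frame('side')
import pickle;pickle.dump((f,g),open('g.pkl','wb'))
T=f['world_to_cam'];print(w2b(-T[:3,:3].T@T[:3,3]), readout.get_obs()['joints'])
save(f,'g.png')"
```

```text
t 12.65 bal mm [   1.4 -188.1  232.8] yaw -0.4 F(bal) [ 0.3 -0.8  0.2] w 0.0213
[ 0.00073507 -0.1792946   0.34001435] [ 0.37672715  0.62641417  0.3623966   1.73798582 -0.81847789  1.45219773
  1.01654858]
```

View pics/g.png

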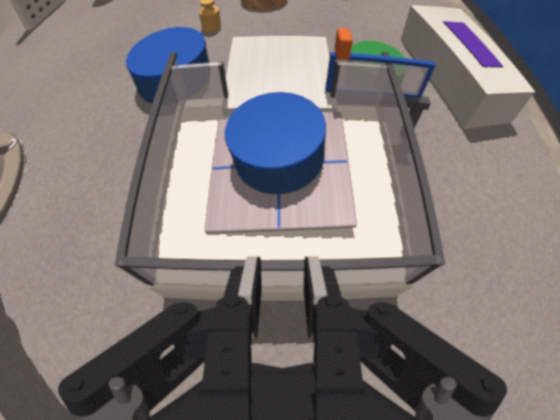

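The wrist view shows the pot on the pan. Its lid is at about (276,135), the pan corners are near (207,228), (354,227), (345,113) and (225,118), and three cross ends are visible. I'll fit the pan's tilt from this.

```bash
cat > lean.py <<'E'
from bal import *
import pickle,sys
def fish(f,Pb):
    T=np.array(f['world_to_cam']);K=f['K'];P=(B@np.atleast_2d(Pb).T).T+O
    c=P@T[:3,:3].T+T[:3,3];r_=np.hypot(c[:,0],c[:,1]);th=np.arctan2(r_,c[:,2])
    return np.c_[K[0][0]*th*c[:,0]/r_+K[0][2],K[1][1]*th*c[:,1]/r_+K[1][2]]
def pan(p,uv):  # p: x,y,yaw,z,lx,ly (m, rad)
    R=Ro.from_euler('zyx',[p[2],p[5],p[4]])
    return R.apply(np.c_[uv,np.zeros(len(uv))])+[p[0],p[1],p[3]]
s=np.linspace(-.062,.062,32);e=.07;q=np.r_[np.linspace(-.066,-.046,6),np.linspace(.046,.066,6)]
SEG=[('e',np.c_[s,s*0-e],(0,-1)),('e',np.c_[s,s*0+e],(0,1)),('e',np.c_[s*0-e,s],(-1,0)),('e',np.c_[s*0+e,s],(1,0)),
     ('c',np.c_[q,q*0],(0,1)),('c',np.c_[q*0,q],(1,0))]
def fit(f,pot,verbose=0,p=None):
    im=cv2.GaussianBlur(f['img'],(0,0),.7).astype(np.float32);br=im[...,1];bl=im[...,2]-im[...,0]
    prior=np.array([0,0,0,.072,0,0]);sg=np.array([.002,.002,.015,.002,9,9])
    p=prior.copy() if p is None else p
    for w in (7,5,3,3,3,3):
        A=[];t=np.arange(-w,w+.01,.25)
        for k,uv,n in SEG:
            n=np.array(n,float);a=fish(f,pan(p,uv));b=fish(f,pan(p,uv+n*.002));d=(b-a);d/=np.linalg.norm(d,axis=1)[:,None]
            X=(a[:,None]+d[:,None]*t[None,:,None]).astype(np.float32)
            pr=cv2.remap(br if k=='e' else bl,X[...,0],X[...,1],cv2.INTER_CUBIC)
            g=np.gradient(pr,axis=1)/.25 if k=='e' else pr-np.median(pr,axis=1)[:,None]
            j=g.argmax(1);ok=(j>1)&(j<len(t)-2)&(g.max(1)>(10 if k=='e' else 25))
            # reject those near/behind the pot and off pan
            blu=cv2.remap(bl,X[...,0],X[...,1],cv2.INTER_LINEAR);mx=(blu>60)
            if k=='e': ok&=~mx.any(1)
            else: ok&=mx.sum(1)*.25<4.5
            for i in np.nonzero(ok)[0]: A.append((uv[i],a[i]+d[i]*t[j[i]],d[i],k=='c',n))
        uv=np.array([x[0] for x in A]);m=np.array([x[1] for x in A]);d=np.array([x[2] for x in A])
        fun=lambda p_:np.r_[((fish(f,pan(p_,uv))-m)*d).sum(1)/.4,(p_-prior)/sg]
        sol=least_squares(fun,p,loss='soft_l1',x_scale=[.001,.001,.01,.001,.01,.01]);p=sol.x
    res=fun(p)[:len(uv)]*.4
    cov=np.linalg.inv(sol.jac.T@sol.jac)
    print('pan x,y,z mm',(p[[0,1,3]]*1e3).round(2),'yaw',p[2].round(4),'LEAN x,y',p[4:].round(4),'sd',np.sqrt(np.diag(cov))[4:].round(4),'rms',np.sqrt(np.mean(res**2)).round(2),'med',np.median(abs(res)).round(2),'n',len(uv))
    if verbose:
        for sgm in SEG:
            kk=[i for i,x in enumerate(A) if x[3]==(sgm[0]=='c') and tuple(x[4])==tuple(map(float,sgm[2])) ]
            print(sgm[0],sgm[2],len(kk),np.mean(res[kk]).round(2) if kk else '')
        z=4;x0,y0=170,90;o=cv2.resize(f['img'][y0:y0+150,x0:x0+200,::-1],None,fx=z,fy=z,interpolation=cv2.INTER_CUBIC)
        for pt in fish(f,pan(p,np.array([[-e,-e],[e,-e],[e,e],[-e,e],[0,-e],[0,e],[-e,0],[e,0]]))):cv2.circle(o,tuple(((pt-[x0,y0]+.5)*z).astype(int).tolist()),4,(0,255,0),1)
        for pt in m:cv2.circle(o,tuple(((pt-[x0,y0]+.5)*z).astype(int).tolist()),2,(0,0,255),-1)
        cv2.imwrite('pics/'+verbose,o)
    return p
def potpos(f,p):
    "lid outline -> pot centre on pan, in balance frame"
    im=f['img'].astype(int);hsv=cv2.cvtColor(f['img'],cv2.COLOR_RGB2HSV)
    ds=sorted(masks_of('pot',f),key=lambda d:np.hypot(d['extent'][0]-280,d['extent'][1]-140))
    msk=ds[0]['pixels'].astype(np.uint8);cn=max(cv2.findContours(msk,0,1)[0],key=cv2.contourArea)[:,0].astype(float)
    a=np.linspace(0,2*np.pi,120);ring=np.c_[.046*np.cos(a),.046*np.sin(a)]
    def sil(c):
        R=Ro.from_euler('zyx',[p[2],p[5],p[4]]);pts=[]
        for h in(0,.046):pts.append(R.apply(np.c_[ring+c,np.full(120,h)])+[p[0],p[1],p[3]])
        return cv2.convexHull(fish(f,np.vstack(pts)).astype(np.float32))
    fun=lambda c:np.array([cv2.pointPolygonTest(sil(c),tuple(map(float,u)),True) for u in cn])
    so=least_squares(fun,[0,.01],loss='soft_l1',diff_step=1e-3,x_scale=.001)
    print('pot centre in pan frame mm',(so.x*1e3).round(1),'rms',np.sqrt(np.mean(so.fun**2)).round(2),'mask p',ds[0]['p'])
    return so.x
E
python3 - <<'E'
from lean import *
f,g=pickle.load(open('g.pkl','rb'))
f=grab_frame('wrist');pickle.dump((f,g),open('g.pkl','wb'))
p=fit(f,None,'g_z.png');potpos(f,p)
E
```

```text
pan x,y,z mm [-0.22 -0.78 70.91] yaw 0.0039 LEAN x,y [ 0.0404 -0.1164] sd [0.0068 0.0069] rms 0.85 med 0.51 n 106
e (0, -1) 25 -0.51
e (0, 1) 3 -0.48
e (-1, 0) 32 0.28
e (1, 0) 31 0.21
c (0, 1) 11 -0.65
c (1, 0) 4 -0.21
pot centre in pan frame mm [ 1.4 12.6] rms 1.39 mask p 0.64
```

View pics/g_z.png

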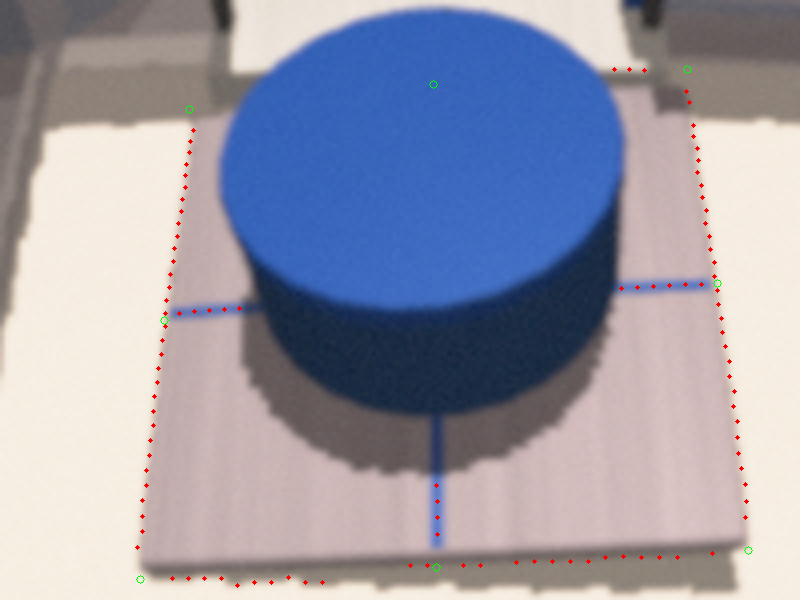

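The side edges and cross fit well. The near edge was taken at the bottom of the pan's side face, so I'll change that edge to look for a bright-to-dark step.

```bash
sed -i "s|g=np.gradient(pr,axis=1)/.25 if k=='e'|g=(-1 if n[1] else 1)*np.gradient(pr,axis=1)/.25 if k=='e'|; s|(10 if k=='e' else 25)|((10 if n[0] else 6) if k=='e' else 25)|" lean.py
python3 - <<'E'
from lean import *
f,g=pickle.load(open('g.pkl','rb'))
p=fit(f,None,'g_z2.png',np.array([0,0,0,.071,.04,-.116]))
im=f['img'];x=f
where();plan(0,-188,233)
E
```

```text
pan x,y,z mm [ 0.27  1.33 69.03] yaw -0.0009 LEAN x,y [-0.0319 -0.0915] sd [0.0035 0.0035] rms 0.27 med 0.23 n 115
e (0, -1) 32 0.01
e (0, 1) 4 0.2
e (-1, 0) 32 0.01
e (1, 0) 31 -0.0
c (0, 1) 11 -0.01
c (1, 0) 5 0.04
t 12.85 bal mm [   1.2 -188.3  232.2] yaw -0.4 F(bal) [-0.3 -0.3 -0.8] w 0.0215
(0, -188, 233, None) shift [0.0016, -0.0023, -0.0006]
```

View pics/g_z2.png

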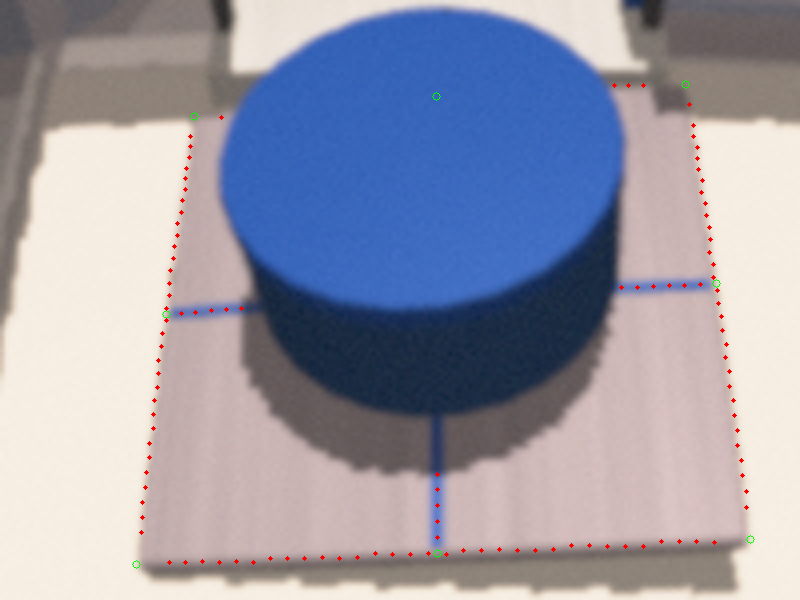

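Run:
```python
from lean import *
f,g=pickle.load(open('g.pkl','rb'))
f=grab_frame('wrist')
p=fit(f,None,0,np.array([0,0,0,.07,-.03,-.09]));c=potpos(f,p)*1e3
com=np.array([p[5],-p[4]])/.008;print('com off',com.round(1),'pot',c.round(1))
d=-com/np.hypot(*com);print('d',d, 'angle', np.degrees(np.arctan2(d[1],d[0])))
yaw=np.degrees(np.arctan2(d[1],d[0]))+90
tgt=c-com*.88
for k,b in(('stand',85),('final',52.4)):
    q=(c if k=='stand' else tgt)-d*b
    for z in((240,163) if k=='stand' else (163,)): plan(round(q[0],1),round(q[1],1),z,yaw)
```

```text
pan x,y,z mm [ 0.25  1.42 68.83] yaw -0.0005 LEAN x,y [-0.031  -0.0892] sd [0.0032 0.0035] rms 0.25 med 0.22 n 115
pot centre in pan frame mm [-0.  11.1] rms 0.55 mask p 0.73
com off [-11.2   3.9] pot [-0.  11.1]
d [ 0.9446365 -0.3281187] angle -19.154628208169868
(np.float64(-80.3), np.float64(39.0), 240, np.float64(70.84537179183013)) shift [0.3338, -0.1661, 0.3074] turn [0.0776, -0.1071, -0.187]
(np.float64(-80.3), np.float64(39.0), 163, np.float64(70.84537179183013)) shift [0.2254, -0.1668, 0.4168] turn [0.0776, -0.1071, -0.187]
(np.float64(-39.7), np.float64(24.9), 163, np.float64(70.84537179183013)) shift [0.2056, -0.0854, 0.3977] turn [0.0776, -0.1071, -0.187]
```

Emit:
step_arm(
  commands=[
    [0.03,-0.016,0.02,0.0077,-0.0107,-0.0187,0],
    [0.067,-0.033,0.04,0.0155,-0.0214,-0.0374,0],
    [0.1,-0.05,0.08,0.0233,-0.0321,-0.056,0],
    [0.15,-0.075,0.13,0.035,-0.048,-0.084,0],
    [0.2,-0.1,0.18,0.0465,-0.0643,-0.112,0],
    [0.25,-0.125,0.23,0.058,-0.08,-0.14,0],
    [0.3,-0.15,0.27,0.07,-0.096,-0.168,0],
    [0.334,-0.166,0.307,0.0776,-0.107,-0.187,0],
    [0.334,-0.166,0.307,0.0776,-0.107,-0.187,0],
    [0.334,-0.166,0.307,0.0776,-0.107,-0.187,0],
  ],
)

```text
clock: 14.2
tcp_pos: [0.4452, -0.0235, 0.2404]
orientation: [-0.655, -3.073, -0.002]
contact_force: [-1.1, -0.1, 0.1]
grip_width: 0.0427
```

Run:
```python
from bal import *
where();plan(-71,36,163,70.8);plan(-39.7,24.9,163,70.8)
```

```text
t 14.2 bal mm [-80.6  39.6 240.4] yaw 70.9 F(bal) [-1.1 -0.2  0.1] w 0.0427
(-71, 36, 163, 70.8) shift [-0.0205, -0.0008, 0.1549] turn [0.0001, -0.0, 0.0004]
(-39.7, 24.9, 163, 70.8) shift [-0.0869, -0.0013, 0.1548] turn [0.0001, -0.0, 0.0004]
```

Emit:
step_arm(
  commands=[
    [-0.02,-0.001,0.06,0,0,0,0],
    [-0.02,-0.001,0.12,0,0,0,0],
    [-0.02,-0.001,0.155,0,0,0,0],
    [-0.03,-0.001,0.155,0,0,0,0],
    [-0.042,-0.001,0.155,0,0,0,0],
    [-0.054,-0.001,0.155,0,0,0,0],
    [-0.064,-0.001,0.155,0,0,0,0],
    [-0.072,-0.001,0.155,0,0,0,0],
    [-0.08,-0.001,0.155,0,0,0,0],
    [-0.087,-0.001,0.155,0,0,0,0],
  ],
)

```text
clock: 15.45
tcp_pos: [0.4846, -0.0418, 0.1628]
orientation: [-0.655, -3.072, -0.001]
contact_force: [-2.7, 1.2, 1.9]
grip_width: 0.0425
```

Run:
```python
from bal import *
where();plan(-39.7,24.9,163,70.8)
plan(-60,32,163,70.8);plan(-60,32,240,70.8)
```

```text
t 15.45 bal mm [-39.7  24.9 162.8] yaw 70.9 F(bal) [-2.8  1.   1.9] w 0.0425
(-39.7, 24.9, 163, 70.8) shift [0.0, 0.0001, -0.0003] turn [0.0001, -0.0001, 0.0003]
(-60, 32, 163, 70.8) shift [0.043, 0.0002, -0.0003] turn [0.0001, -0.0001, 0.0003]
(-60, 32, 240, 70.8) shift [0.0432, 0.0003, -0.1543] turn [0.0001, -0.0001, 0.0003]
```

Emit:
step_arm(
  commands=[
    [0.02,0,0,0,0,0,0],
    [0.04,0,0,0,0,0,0],
    [0.04,0,-0.08,0,0,0,0],
    [0.04,0,-0.154,0,0,0,0],
    [0.04,0,-0.154,-0.008,0.011,0.019,0.5],
    [0.04,0,-0.154,-0.0155,0.0214,0.0374,0.5],
    [0.04,0,-0.154,-0.0233,0.0321,0.056,0.5],
    [0.04,0,-0.154,-0.035,0.048,0.084,0.5],
    [0.04,0,-0.154,-0.0465,0.0643,0.112,0.5],
    [0.04,0,-0.154,-0.05,0.07,0.122,0.5],
  ],
)

```text
clock: 16.7
tcp_pos: [0.4659, -0.0339, 0.2397]
orientation: [-1.554, -2.246, -0.547]
contact_force: [-0.2, -0.1, -0.9]
grip_width: 0.0212
```

```bash
cat >> bal.py <<'E'
def lookplan(x=1,y=-188,z=233,t=45):
    o=readout.get_obs();R=Ro.from_rotvec(o['orientation']);a=PSI;Y=np.array([np.cos(a),np.sin(a),0]);Z=np.array([0,0,-1.])
    T=Ro.from_matrix(np.c_[np.cross(Y,Z),Y,Z])*Ro.from_rotvec([0,np.radians(t),0])
    d=R.inv().apply(b2w(np.array([x,y,z])/1e3)-o['tcp_pos'])/.5
    print('look',d.round(4).tolist(),((R.inv()*T).as_rotvec()/2/np.pi).round(4).tolist())
E
python3 - <<'E'
from bal import *
where();lookplan()
E
```

```text
t 16.7 bal mm [-59.   31.1 239.7] yaw 23.9 F(bal) [-0.2 -0.1 -0.9] w 0.0212
look [-0.3929, -0.0689, -0.2179] [-0.0263, 0.038, 0.0636]
```

Emit:
step_arm(
  commands=[
    [-0.05,-0.01,-0.028,-0.006,0.008,0.013,0.5],
    [-0.12,-0.02,-0.066,-0.012,0.016,0.027,0.5],
    [-0.2,-0.035,-0.11,-0.018,0.024,0.042,0.5],
    [-0.28,-0.05,-0.155,-0.026,0.038,0.0636,0.5],
    [-0.35,-0.061,-0.194,-0.026,0.038,0.0636,0.5],
    [-0.393,-0.069,-0.218,-0.026,0.038,0.0636,0.5],
    [-0.393,-0.069,-0.218,-0.026,0.038,0.0636,0.5],
    [-0.393,-0.069,-0.218,-0.026,0.038,0.0636,0.5],
    [-0.393,-0.069,-0.218,-0.026,0.038,0.0636,0.5],
    [-0.393,-0.069,-0.218,-0.026,0.038,0.0636,0.5],
  ],
)

```text
clock: 17.95
tcp_pos: [0.5067, -0.2564, 0.2333]
orientation: [-1.844, -1.693, -0.763]
contact_force: [0.7, -0.2, 0.4]
grip_width: 0.0214
```

Run:
```python
from lean import *
where()
f=grab_frame('wrist');g=grab_frame('side');pickle.dump((f,g),open('h.pkl','wb'))
p=fit(f,None,'h_z.png');c=potpos(f,p)*1e3
com=np.array([p[5],-p[4]])/.008;print('com off',com.round(1),'pot',c.round(1))
```

```text
t 17.95 bal mm [   1.  -187.1  233.3] yaw 0.1 F(bal) [ 0.7 -0.1  0.4] w 0.0214
pan x,y,z mm [ 0.59  1.3  68.72] yaw 0.0003 LEAN x,y [ 0.0021 -0.0237] sd [0.0034 0.004 ] rms 0.27 med 0.21 n 115
e (0, -1) 32 0.01
e (0, 1) 5 0.11
e (-1, 0) 32 -0.02
e (1, 0) 32 -0.0
c (0, 1) 10 -0.04
c (1, 0) 4 -0.1
pot centre in pan frame mm [7.7 7.6] rms 0.64 mask p 0.65
com off [-3.  -0.3] pot [7.7 7.6]
```

View pics/h_z.png

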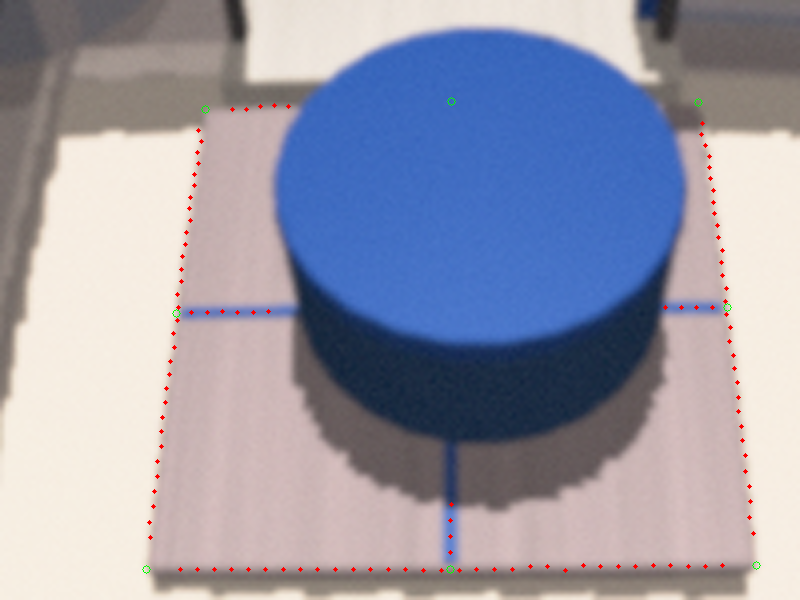

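The fit is good: lean is (0.002, -0.024). To check for camera bias, I'll fit the same pan in the fixed side camera, empty against loaded, and use the ledge as a level reference in the wrist view.

```bash
python3 - <<'E'
import re
s=open('lean.py').read()
s=s.replace("def fit(f,pot,verbose=0,p=None):","def fit(f,pot,verbose=0,p=None,SEG=SEG,z0=.072,sg=(.002,.002,.015,.002,9,9),ysgn=(-1,-1),fish=fish,th=(10,6,25)):")
s=s.replace("prior=np.array([0,0,0,.072,0,0]);sg=np.array([.002,.002,.015,.002,9,9])","prior=np.array([0,0,0,z0,0,0]);sg=np.array(sg)")
s=s.replace("(-1 if n[1] else 1)*np.gradient","(ysgn[int(n[1]>0)] if n[1] else 1)*np.gradient").replace("((10 if n[0] else 6) if k=='e' else 25)","((th[0] if n[0] else th[1]) if k=='e' else th[2])")
s=s.replace("def pan(p,uv)","def pin(f,Pb): return proj(f,(B@np.atleast_2d(Pb).T).T+O)\ndef pan(p,uv)")
open('lean.py','w').write(s)
E
python3 - <<'E'
from lean import *
f,g=pickle.load(open('h.pkl','rb'));f0,g0=pickle.load(open('g.pkl','rb'))
# side: pan empty / first / now
be=dict(g);be['img']=cv2.imread('pics/b.png')[:,:,::-1].copy()
S=[SEG[0],SEG[2],SEG[3],SEG[4]]
for n,i,z in(('empty',be,.075),('first',g0,.072),('now',g,.072)):
    print(n);fit(i,None,0,None,S,z,(.003,.003,.02,.001,9,9),(1,1),pin,(5,5,12))
# ledge as plate, in wrist frames (expect lean 0)
u=np.linspace(-.05,.06,24);v=np.linspace(-.055,.055,24);h=.0715
L=[('e',np.c_[v,v*0+h],(0,1)),('e',np.c_[u*0-.065,u],(-1,0)),('e',np.c_[u*0+.065,u],(1,0))]
SL=[(k,uv+[0,.1455],n) for k,uv,n in L]
import lean
for F in(f0,f):
    im=255-F['img'];Fi=dict(F);Fi['img']=im
    lean.fit(Fi,None,0,None,SL,.0765,(.002,.002,.015,.002,.05,.05),(1,1),fish,(10,10,25))
E
```

```text
empty
pan x,y,z mm [ 1.12  1.22 75.99] yaw -0.0219 LEAN x,y [0.013  0.0174] sd [0.007  0.0089] rms 0.78 med 0.25 n 99
first
pan x,y,z mm [ 1.8   0.84 72.15] yaw -0.0493 LEAN x,y [-0.0182 -0.0416] sd [0.0102 0.0114] rms 0.93 med 0.39 n 80
now
pan x,y,z mm [ 1.69  0.71 72.54] yaw -0.0335 LEAN x,y [0.026  0.0068] sd [0.0106 0.0112] rms 0.93 med 0.41 n 74
pan x,y,z mm [-10.4    1.76   5.47] yaw -0.0502 LEAN x,y [ 0.3719 -0.075 ] sd [0.0405 0.0132] rms 1.26 med 0.38 n 61
pan x,y,z mm [-7.84 -3.78 68.93] yaw -0.0392 LEAN x,y [ 0.0428 -0.0389] sd [0.0398 0.007 ] rms 1.21 med 0.27 n 61
```

Run:
```python
from lean import *
f,g=pickle.load(open('h.pkl','rb'));f0,g0=pickle.load(open('g.pkl','rb'))
be=dict(g);be['img']=cv2.imread('pics/b.png')[:,:,::-1].copy()
for name,S in(('edges+cross',[SEG[0],SEG[2],SEG[3],SEG[4]]),('cross+xedges',[SEG[2],SEG[3],SEG[4]]),('all cross',[SEG[2],SEG[3],SEG[4],SEG[5]])):
  print(name)
  for n,i,z in(('empty',be,.075),('first',g0,.072),('now',g,.072)):
    fit(i,None,0,np.array([.001,.001,0,z,0,0]) ,S,z,(.002,.002,.002,.0005,9,9),(1,1),pin,(5,5,12))
```

```text
edges+cross
pan x,y,z mm [ 0.37  0.2  75.15] yaw 0.0001 LEAN x,y [0.0164 0.0017] sd [0.0066 0.0055] rms 0.47 med 0.23 n 92
pan x,y,z mm [ 0.1   0.68 72.04] yaw -0.0011 LEAN x,y [-0.0088 -0.0833] sd [0.009  0.0062] rms 0.68 med 0.19 n 68
pan x,y,z mm [2.500e-01 5.000e-02 7.208e+01] yaw 0.0001 LEAN x,y [ 0.0313 -0.0213] sd [0.01   0.0071] rms 0.44 med 0.23 n 64
cross+xedges
pan x,y,z mm [ 0.13 -0.   74.96] yaw -0.0016 LEAN x,y [ 2.4083 -0.0084] sd [0.0614 0.0287] rms 0.72 med 0.09 n 70
pan x,y,z mm [ 0.12  0.68 72.07] yaw -0.0011 LEAN x,y [-0.0433 -0.0855] sd [0.0742 0.0096] rms 0.75 med 0.18 n 58
pan x,y,z mm [ 0.08  0.   71.96] yaw -0.0004 LEAN x,y [-0.0998 -0.0223] sd [0.0904 0.0092] rms 0.46 med 0.24 n 55
all cross
pan x,y,z mm [ 4.300e-01 -6.000e-02  7.487e+01] yaw -0.0009 LEAN x,y [0.1029 0.002 ] sd [0.1341 0.0068] rms 0.57 med 0.19 n 62
pan x,y,z mm [ 0.32  1.06 72.36] yaw -0.0007 LEAN x,y [-0.0257 -0.084 ] sd [0.0814 0.01  ] rms 0.87 med 0.26 n 63
pan x,y,z mm [-1.410e+00 -3.000e-02  7.197e+01] yaw 0.0087 LEAN x,y [2.3489 0.2517] sd [0.0534 0.0206] rms 0.96 med 0.28 n 49
```

Side camera, loaded minus empty, gives lean (~0.015, -0.023); the wrist camera gives (0.002, -0.024). They agree on lean_y, which means about 2.8 mm still to go in +x and very little in y.

Run:
```python
from bal import *
where();plan(-70,-2.1,235,98)
```

```text
t 18.1 bal mm [   1.  -187.7  233.2] yaw 0.1 F(bal) [-0.2 -0.2  0.7] w 0.0215
(-70, -2.1, 235, 98) shift [0.2651, -0.1414, 0.2602] turn [0.106, -0.0926, -0.2565]
```

Emit:
step_arm(
  commands=[
    [0.02,-0.014,0.01,0.0106,-0.0093,-0.0257,0],
    [0.04,-0.028,0.03,0.0212,-0.0185,-0.0513,0],
    [0.08,-0.042,0.06,0.0318,-0.0278,-0.077,0],
    [0.11,-0.057,0.1,0.0424,-0.037,-0.1026,0],
    [0.14,-0.071,0.13,0.053,-0.0463,-0.1283,0],
    [0.17,-0.085,0.16,0.0636,-0.0556,-0.154,0],
    [0.2,-0.1,0.19,0.0742,-0.0648,-0.1796,0],
    [0.23,-0.12,0.22,0.0848,-0.074,-0.2052,0],
    [0.265,-0.141,0.26,0.0954,-0.0833,-0.231,0],
    [0.265,-0.141,0.26,0.106,-0.0926,-0.2565,0],
  ],
)

```text
clock: 19.35
tcp_pos: [0.4518, -0.0639, 0.2351]
orientation: [-0.097, 3.138, -0.001]
contact_force: [-0.1, 0.4, -0.0]
grip_width: 0.0425
```

Run:
```python
from bal import *
where();plan(-70,-2.1,163,98);plan(-38.5,2.3,163,98)
```

```text
t 19.35 bal mm [-70.5  -0.  235.1] yaw 98.5 F(bal) [-0.2  0.4 -0. ] w 0.0425
(-70, -2.1, 163, 98) shift [-0.0001, -0.0041, 0.1443] turn [-0.0002, 0.0003, 0.0014]
(-38.5, 2.3, 163, 98) shift [-0.0637, -0.0047, 0.1444] turn [-0.0002, 0.0003, 0.0014]
```

Emit:
step_arm(
  commands=[
    [0,-0.004,0.06,0,0,0.0014,0],
    [0,-0.004,0.12,0,0,0.0014,0],
    [0,-0.004,0.144,0,0,0.0014,0],
    [-0.015,-0.0043,0.144,0,0,0.0014,0],
    [-0.03,-0.0045,0.144,0,0,0.0014,0],
    [-0.045,-0.0047,0.144,0,0,0.0014,0],
    [-0.053,-0.0047,0.144,0,0,0.0014,0],
    [-0.058,-0.0047,0.144,0,0,0.0014,0],
    [-0.062,-0.0047,0.144,0,0,0.0014,0],
    [-0.0637,-0.0047,0.144,0,0,0.0014,0],
  ],
)

```text
clock: 20.6
tcp_pos: [0.4836, -0.0644, 0.1632]
orientation: [-0.083, 3.139, -0.001]
contact_force: [-1.5, -0.7, 0.4]
grip_width: 0.0425
```

Run:
```python
from bal import *
where();lookplan()
```

```text
t 20.6 bal mm [-38.7   2.2 163.2] yaw 98.0 F(bal) [-1.5 -0.9  0.4] w 0.0425
look [-0.0259, -0.3879, -0.1393] [-0.1062, 0.0927, 0.2567]
```

Emit:
step_arm(
  commands=[
    [0.02,0,0,0,0,0,0],
    [0.045,0,0,0,0,0,0],
    [0.045,0,-0.08,0,0,0,0],
    [0.045,0,-0.15,0,0,0,0],
    [0.04,-0.03,-0.15,-0.0106,0.0093,0.0257,0.5],
    [0.03,-0.06,-0.15,-0.0212,0.0185,0.0513,0.5],
    [0.02,-0.1,-0.15,-0.0318,0.0278,0.077,0.5],
    [0.01,-0.15,-0.15,-0.0424,0.037,0.1026,0.5],
    [0,-0.2,-0.15,-0.053,0.0463,0.1283,0.5],
    [-0.01,-0.25,-0.15,-0.0636,0.0556,0.154,0.5],
  ],
)

```text
clock: 21.85
tcp_pos: [0.4949, -0.1894, 0.2383]
orientation: [-1.247, -2.448, -0.529]
contact_force: [-0.1, 0.3, -0.8]
grip_width: 0.0213
```

Run:
```python
from bal import *
where();lookplan()
```

```text
t 21.85 bal mm [ -16.7 -121.3  238.3] yaw 38.6 F(bal) [-0.1  0.3 -0.8] w 0.0213
look [-0.1123, -0.0565, -0.0579] [-0.0422, 0.0369, 0.1019]
```

Emit:
step_arm(
  commands=[
    [-0.028,-0.014,-0.014,-0.0106,0.0093,0.0255,0.5],
    [-0.056,-0.028,-0.029,-0.0211,0.0185,0.051,0.5],
    [-0.084,-0.042,-0.043,-0.0317,0.0277,0.0765,0.5],
    [-0.112,-0.0565,-0.058,-0.0422,0.0369,0.1019,0.5],
    [-0.112,-0.0565,-0.058,-0.0422,0.0369,0.1019,0.5],
    [-0.112,-0.0565,-0.058,-0.0422,0.0369,0.1019,0.5],
    [-0.112,-0.0565,-0.058,-0.0422,0.0369,0.1019,0.5],
    [-0.112,-0.0565,-0.058,-0.0422,0.0369,0.1019,0.5],
    [-0.112,-0.0565,-0.058,-0.0422,0.0369,0.1019,0.5],
    [-0.112,-0.0565,-0.058,-0.0422,0.0369,0.1019,0.5],
  ],
)

```text
clock: 23.1
tcp_pos: [0.5066, -0.2572, 0.2332]
orientation: [-1.846, -1.693, -0.765]
contact_force: [0.1, 0.8, 0.1]
grip_width: 0.021
```

```bash
cat > look.py <<'E'
from lean import *
where()
f=grab_frame('wrist');g=grab_frame('side');pickle.dump((f,g),open('i.pkl','wb'))
be=dict(g);be['img']=cv2.imread('pics/b.png')[:,:,::-1].copy()
p=fit(f,None,'i_z.png');c=potpos(f,p)*1e3
f2=grab_frame('wrist');fit(f2,None)
S=[SEG[0],SEG[2],SEG[3],SEG[4]]
for i,z in((be,.075),(g,.072)):
    fit(i,None,0,np.array([.0003,.0003,0,z,0,0]) ,S,z,(.002,.002,.002,.0005,9,9),(1,1),pin,(5,5,12))
com=np.array([p[5],-p[4]])/.0085;print('com off',com.round(1),'pot',c.round(1))
E
python3 look.py
```

```text
t 23.1 bal mm [   1.  -187.8  233.2] yaw 0.0 F(bal) [0.  0.8 0.1] w 0.021
pan x,y,z mm [ 0.81  1.17 68.84] yaw -0.0003 LEAN x,y [-0.0084  0.0049] sd [0.0036 0.0047] rms 0.34 med 0.26 n 109
e (0, -1) 32 0.01
e (0, 1) 6 0.17
e (-1, 0) 31 0.01
e (1, 0) 27 0.05
c (0, 1) 9 -0.12
c (1, 0) 4 -0.04
pot centre in pan frame mm [10.   8.7] rms 0.65 mask p 0.91
pan x,y,z mm [ 0.77  1.39 68.7 ] yaw 0.001 LEAN x,y [-0.0124  0.0037] sd [0.0035 0.0042] rms 0.27 med 0.24 n 109
pan x,y,z mm [ 0.41  0.33 75.14] yaw 0.0002 LEAN x,y [ 0.0138 -0.0002] sd [0.0065 0.0053] rms 0.46 med 0.23 n 92
pan x,y,z mm [ 0.2   0.32 71.91] yaw -0.0002 LEAN x,y [0.0166 0.0064] sd [0.0117 0.0095] rms 0.48 med 0.29 n 51
com off [0.6 1. ] pot [10.   8.7]
```

Run:
```python
from bal import *
where();plan(60,-100,270,60);plan(108,100,270,90)
```

```text
t 23.3 bal mm [   0.9 -188.   233.1] yaw 0.0 F(bal) [-0.2 -0.   0.6] w 0.0214
(60, -100, 270, 60) shift [0.1766, 0.1182, 0.0722] turn [0.0653, -0.1132, -0.1577]
(108, 100, 270, 90) shift [0.4594, 0.2142, 0.3551] turn [0.0977, -0.0978, -0.2359]
```

Emit:
step_arm(
  commands=[
    [0.03,0.02,0.0,0.0098,-0.0098,-0.0236,1],
    [0.08,0.04,0.04,0.0196,-0.0196,-0.0472,1],
    [0.13,0.06,0.08,0.0294,-0.0294,-0.0708,1],
    [0.18,0.085,0.12,0.0392,-0.0392,-0.0944,1],
    [0.23,0.107,0.165,0.049,-0.049,-0.118,1],
    [0.28,0.13,0.21,0.0588,-0.0588,-0.1416,1],
    [0.33,0.154,0.25,0.0686,-0.0686,-0.1652,1],
    [0.38,0.177,0.29,0.0784,-0.0784,-0.1888,1],
    [0.43,0.2,0.33,0.0882,-0.0882,-0.2124,1],
    [0.459,0.214,0.355,0.0977,-0.0978,-0.2359,1],
  ],
)

```text
clock: 24.55
tcp_pos: [0.6389, 0.0225, 0.2702]
orientation: [0.125, 3.136, -0.002]
contact_force: [-0.8, -0.2, 0.3]
grip_width: -0.0001
```

Run:
```python
from bal import *
where();plan(108,100,215,90);plan(95,100,215,90)
f=grab_frame('wrist')
T=np.array(f['world_to_cam']);K=f['K'];o=-T[:3,:3].T@T[:3,3]
def fr(px):
    d=np.array([px[0]-K[0][2],px[1]-K[1][2]]);n=np.hypot(*d);th=n/K[0][0]
    v=T[:3,:3].T@np.r_[np.sin(th)*d/n,np.cos(th)];return w2b(o+v*(.146-o[2])/v[2])*1e3
print('cam',w2b(o),[(d['p'],fr(d['point']).round(1)) for d in tip_of('gate_tab',f)[:2]])
save(f,'j.png')
g=grab_frame('side');print([(d['p'],(w2b(atz(g,d['point'],.146))*1e3).round(1)) for d in tip_of('gate_tab',g)[:2]])
```

```text
t 24.55 bal mm [108.4 102.3 270.2] yaw 90.4 F(bal) [-0.7 -0.2  0.3] w -0.0001
(108, 100, 215, 90) shift [0.0011, -0.0045, 0.1104] turn [-0.0002, 0.0004, 0.0011]
(95, 100, 215, 90) shift [0.0271, -0.0043, 0.1103] turn [-0.0002, 0.0004, 0.0011]
cam [0.02572291 0.1013556  0.33954148] [(0.98, array([ 64.7,  99.7, 146. ]))]
[(0.63, array([ 67.9, 101.2, 146. ]))]
```

View pics/j.png

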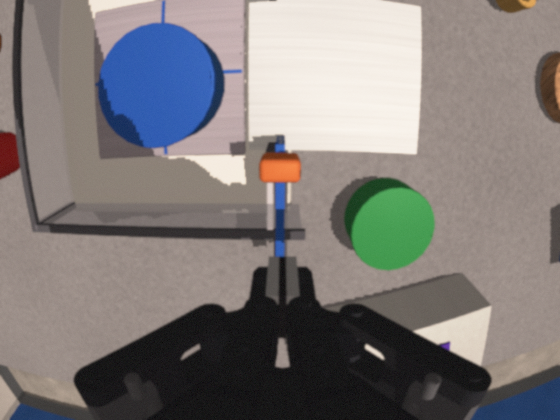

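Emit:
step_arm(
  commands=[
    [0.0,-0.004,0.055,0,0,0.001,1],
    [0.001,-0.0045,0.11,0,0,0.001,1],
    [0.02,-0.0045,0.11,0,0,0.001,1],
    [0.04,-0.0045,0.11,0,0,0.001,1],
    [0.055,-0.0045,0.11,0,0,0.001,1],
    [0.072,-0.0045,0.11,0,0,0.001,1],
    [0.09,-0.0045,0.11,0,0,0.001,1],
    [0.108,-0.0045,0.11,0,0,0.001,1],
    [0.126,-0.0045,0.11,0,0,0.001,1],
    [0.144,-0.0045,0.11,0,0,0.001,1],
  ],
)

```text
clock: 26.0
tcp_pos: [0.5652, 0.0243, 0.2149]
orientation: [-0.149, -3.137, -0.001]
contact_force: [1.4, -0.6, 1.1]
grip_width: 0.0003
```

```bash
cat > tab.py <<'E'
from bal import *
where();plan(-22,100,215,90);plan(-30,100,215,90)
for n in('side','top'):
    g=grab_frame(n);print(n,[(round(d['p'],2),(w2b(atz(g,d['point'],.146))*1e3).round(1)) for d in tip_of('gate_tab',g)[:2]])
E
python3 tab.py
```

```text
t 26.0 bal mm [ 34.9  97.7 214.9] yaw 89.5 F(bal) [ 1.4 -0.5  1.1] w 0.0003
(-22, 100, 215, 90) shift [0.1138, 0.0037, -0.0001] turn [0.0, -0.0002, -0.0013]
(-30, 100, 215, 90) shift [0.1298, 0.0036, -0.0001] turn [0.0, -0.0002, -0.0013]
side [(0.88, array([ 16.5,  96.3, 146. ])), (0.44, array([  2.4,  76.1, 146. ]))]
top []
```

Emit:
step_arm(
  commands=[
    [0.012,0.003,0,0,0,-0.001,1],
    [0.024,0.0035,0,0,0,-0.001,1],
    [0.036,0.0035,0,0,0,-0.001,1],
    [0.048,0.0035,0,0,0,-0.001,1],
    [0.06,0.0035,0,0,0,-0.001,1],
    [0.072,0.0035,0,0,0,-0.001,1],
    [0.084,0.0035,0,0,0,-0.001,1],
    [0.094,0.0035,0,0,0,-0.001,1],
    [0.104,0.0035,0,0,0,-0.001,1],
    [0.113,0.0035,0,0,0,-0.001,1],
  ],
)

```text
clock: 27.45
tcp_pos: [0.5089, 0.0313, 0.2148]
orientation: [-0.139, -3.136, -0.0]
contact_force: [1.4, -0.1, -0.3]
grip_width: -0.0003
```

```bash
python3 tab.py
```

```text
t 27.45 bal mm [-21.9  99.8 214.8] yaw 89.9 F(bal) [ 1.4  0.  -0.3] w -0.0003
(-22, 100, 215, 90) shift [0.0002, 0.0004, -0.0005] turn [0.0, -0.0004, -0.0002]
(-30, 100, 215, 90) shift [0.0162, 0.0004, -0.0004] turn [0.0, -0.0004, -0.0002]
side [(0.58, array([-36.6,  93.5, 146. ]))]
top []
```

Small steps to -29 mm, watching for the force rise at the stop.

Emit:
step_arm(
  commands=[
    [0.002,0,0,0,0,0,1],
    [0.004,0,0,0,0,0,1],
    [0.006,0,0,0,0,0,1],
    [0.008,0,0,0,0,0,1],
    [0.01,0,0,0,0,0,1],
    [0.0115,0,0,0,0,0,1],
    [0.013,0,0,0,0,0,1],
    [0.014,0,0,0,0,0,1],
    [0.014,0,0,0,0,0,1],
    [0.014,0,0,0,0,0,1],
  ],
)

```text
clock: 28.9
tcp_pos: [0.5018, 0.0322, 0.2147]
orientation: [-0.139, -3.135, -0.001]
contact_force: [1.1, -0.1, 0.4]
grip_width: -0.0004
```

```bash
python3 -c "
from bal import *
where();plan(-30,100,215)"
```

```text
t 28.9 bal mm [-29.  100.1 214.7] yaw 89.9 F(bal) [1.1 0.  0.4] w -0.0004
(-30, 100, 215, None) shift [0.002, -0.0001, -0.0006]
```

Emit:
step_arm(
  commands=[
    [0.001,0,0,0,0,0,1],
    [0.002,0,0,0,0,0,1],
    [0.003,0,0,0,0,0,1],
    [0.004,0,0,0,0,0,1],
    [0.005,0,0,0,0,0,1],
    [0.005,0,0,0,0,0,1],
    [0.005,0,0,0,0,0,1],
    [0.005,0,0,0,0,0,1],
    [0.005,0,0,0,0,0,1],
    [0.005,0,0,0,0,0,1],
  ],
)

```text
clock: 30.15
tcp_pos: [0.5012, 0.0322, 0.2151]
orientation: [0.139, 3.137, 0.001]
contact_force: [8.2, 0.3, -6.2]
grip_width: 0.0
```

```bash
python3 tab.py
```

```text
t 30.15 bal mm [-29.6 100.  215.1] yaw 89.9 F(bal) [ 8.2  1.  -6.2] w 0.0
(-22, 100, 215, 90) shift [-0.0153, -0.0001, 0.0002] turn [0.0001, 0.0002, -0.0003]
(-30, 100, 215, 90) shift [0.0007, -0.0001, 0.0002] turn [0.0001, 0.0002, -0.0003]
side [(0.95, array([-42.3, 100. , 146. ]))]
top []
```

Hit the stop at 8 N, with the tab at about -48 mm. Retreating for a last look.

Emit:
step_arm(
  commands=[
    [-0.01,0,0,0,0,0,1],
    [-0.03,0,0,0,0,0,1],
    [-0.03,0,-0.05,0,0,0,1],
    [-0.03,0,-0.11,0,0,0,1],
    [-0.03,-0.1,-0.11,0,0,0.02,1],
    [-0.03,-0.2,-0.11,0,0,0.04,1],
    [-0.03,-0.3,-0.11,0,0,0.065,1],
    [-0.03,-0.4,-0.11,0,0,0.09,1],
    [-0.03,-0.5,-0.11,0,0,0.115,1],
    [-0.03,-0.58,-0.11,0,0,0.14,1],
  ],
)

```text
clock: 31.6
tcp_pos: [0.4899, -0.2602, 0.27]
orientation: [1.471, 2.775, 0.001]
contact_force: [0.2, -0.3, 0.9]
grip_width: 0.0001
```

```bash
python3 -c "
from bal import *
where();lookplan()"
```

```text
t 31.6 bal mm [ -15.4 -192.2  270. ] yaw 39.1 F(bal) [ 0.2 -0.3  0.9] w 0.0001
look [-0.0142, 0.0308, 0.0741] [-0.0425, 0.12, 0.1031]
```

Emit:
step_arm(
  commands=[
    [-0.002,0.004,0.01,-0.006,0.017,0.0147,0.5],
    [-0.004,0.009,0.02,-0.012,0.034,0.0294,0.5],
    [-0.006,0.013,0.03,-0.018,0.051,0.044,0.5],
    [-0.008,0.018,0.042,-0.024,0.068,0.0588,0.5],
    [-0.01,0.022,0.053,-0.03,0.085,0.0735,0.5],
    [-0.012,0.027,0.064,-0.0364,0.102,0.088,0.5],
    [-0.014,0.031,0.074,-0.0425,0.12,0.103,0.5],
    [-0.014,0.031,0.074,-0.0425,0.12,0.103,0.5],
    [-0.014,0.031,0.074,-0.0425,0.12,0.103,0.5],
    [-0.014,0.031,0.074,-0.0425,0.12,0.103,0.5],
  ],
)

```text
clock: 32.85
tcp_pos: [0.5073, -0.2567, 0.2338]
orientation: [-1.844, -1.696, -0.764]
contact_force: [-0.3, -0.5, 0.1]
grip_width: 0.0216
```

```bash
python3 look.py
python3 - <<'E'
from bal import *
for n in('side','top'):
    g=grab_frame(n);save(g,'k_%s.png'%n)
    for t,z in(('gate_tab',.146),('red_cup',0),('bottle',0),('weight',0),('cork',0)):
        print(n,t,[(round(d['p'],2),atz(g,d['point'],z)[:2].round(3).tolist()) for d in tip_of(t,g)[:1]], [(w2b(atz(g,d['point'],z))*1e3).round(1) for d in tip_of(t,g)[:1]] if t=='gate_tab' else '')
cv2.imwrite('pics/k.png',np.hstack([cv2.imread('pics/g.png')[0:0]]) if 0 else np.hstack([cv2.resize(cv2.imread('pics/k_side.png')[130:270,190:340],(400,373),interpolation=cv2.INTER_CUBIC),cv2.resize(cv2.imread('pics/k_top.png')[130:270,230:380],(400,373),interpolation=cv2.INTER_CUBIC)]))
E
```

```text
t 32.85 bal mm [   1.5 -187.3  233.8] yaw 0.2 F(bal) [-0.3 -0.5  0.1] w 0.0216
pan x,y,z mm [ 0.69  1.31 68.68] yaw 0.0021 LEAN x,y [-0.0104  0.0024] sd [0.004  0.0043] rms 0.4 med 0.14 n 105
e (0, -1) 32 -0.01
e (0, 1) 3 0.82
e (-1, 0) 32 -0.01
e (1, 0) 25 0.09
c (0, 1) 9 -0.09
c (1, 0) 4 -0.06
pot centre in pan frame mm [10.2  8.7] rms 0.85 mask p 0.96
pan x,y,z mm [ 0.74  1.36 68.62] yaw 0.0024 LEAN x,y [-0.0081  0.0017] sd [0.004  0.0041] rms 0.25 med 0.19 n 105
pan x,y,z mm [ 0.41  0.33 75.14] yaw 0.0002 LEAN x,y [ 0.0138 -0.0002] sd [0.0065 0.0053] rms 0.46 med 0.23 n 92
pan x,y,z mm [ 0.23  0.71 72.12] yaw -0.0002 LEAN x,y [0.0101 0.0022] sd [0.0117 0.0094] rms 0.28 med 0.23 n 53
com off [0.3 1.2] pot [10.2  8.7]
side gate_tab [(0.59, [0.482, 0.036])] [array([-49.5, 102.2, 146. ])]
side red_cup [(0.77, [0.565, -0.329])] 
side bottle [(0.84, [0.4, -0.369])] 
side weight [(0.93, [0.425, 0.312])] 
side cork [(0.8, [0.526, 0.413])] 
top gate_tab [(0.57, [0.481, 0.038])] [array([-50.5, 103.7, 146. ])]
top red_cup [(0.49, [0.543, -0.069])] 
top bottle [(0.69, [0.403, -0.378])] 
top weight [(0.57, [0.429, 0.307])] 
top cork [(0.86, [0.529, 0.406])]
```

View pics/k.png

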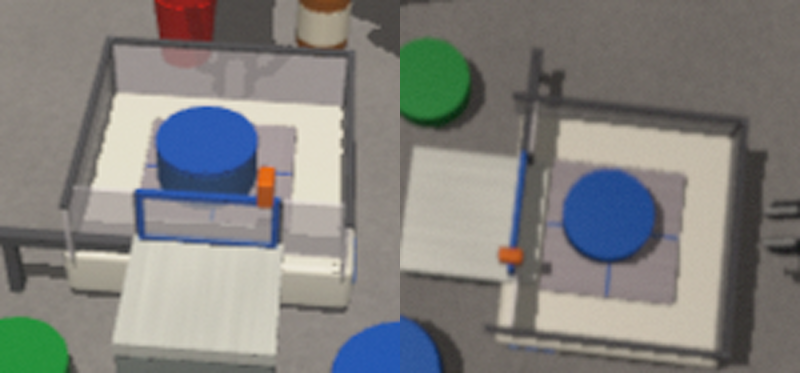

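The gate is shut: its frame spans the gateway and the tab is on the -x side. The pot stands on a pan that reads level in both cameras, and the bystanders haven't moved. Handing in.

```bash
python3 -c "
from bench import r
print(r.hand_in())"
```

```text
the job is handed in; nothing more can be done
None
```

The blue pot is on the pan, the pan reads level within measuring error, and the gate is shut. I handed the job in at about 34 s with the arm clear of everything.

I pushed the pot off the ledge and through the gateway with the half-open fingers. Two nudges then took the pan from a lean of about (-0.03, -0.09) rad to near zero, with the pot centre about 10 mm in x and 9 mm in y from the pan's middle.

- **Pan level:** the wrist camera read lean_x about -0.009 and lean_y about 0.002 rad. The side camera, compared with the empty pan, read about -0.004 and 0.002. The cameras differed by up to 0.013 rad in lean_x, which looks like a camera bias. Between them the true lean is probably within 0.01 rad.
- **Gate:** I pushed it until it met its stop at about 8 N. The tab then measured about -48 to -50 mm, against -48 mm for fully shut.
- **Bystanders:** the bottle, weight and cork were where they started, to within about 1 cm of camera noise. The cup was confirmed only in the side view, because the top-view detection picked out something on the balance instead.
- **Failed check:** using the ledge as a level reference in the wrist view gave nonsense, so I dropped it.

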